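Call the die that landed on a coaster

ROBOT

A 7-joint arm with a two-finger parallel gripper is mounted at the origin on the work surface. World frame = base frame: x ahead of the robot, y to its left, z up, the work surface at z = 0. Lengths are in m, angles in rad, forces in N, time in s.
With the tool pointing down it reaches from about 0.35 to 0.9 m from the base axis. Payload 19.9 kg.
Tool frame: the origin (TCP) lies between the finger pads, 19 mm behind the fingertips; this is the grasp point; z points along the fingers, y is the line along which they close (so a half turn about z gives the same grasp; the last joint's range is limited). The gripper opens to 94 mm and grips with 3 to 60 N. Pads are 16 mm wide; open, the fingers measure 119 mm over their backs; the gripper's body (75 mm by 177 mm) begins 78 mm behind the grasp point.
Start: joints at [1.065, 0.417, -0.01, 1.614, 0.005, 1.111, -0.053], TCP at [0.28, -0.559, 0.224] pointing down, gripper open.
Joint ranges: [-2.81, 2.81], [-0.39, 2.02], [-1.27, 1.25], [0.06, 2.57], [-1.19, 4.33], [0.19, 2], [-2.82, 2.82]. Speed limits (rad/s): [1.89, 1.89, 2.39, 2.39, 3.01, 3.01, 3.01].

INTERFACE

Orientations are given as a unit quaternion [w, x, y, z].
In Python, from rig import bot gives the robot as it stands.
- The arm moves only by the tool drive_tool, never from a script. Its argument "motion" is a list of rows, each an object with "xyz": the shift along the tool's x, y, z as a fraction of full scale, a list of three; "yaw": the turn about the tool's z as a fraction of full scale; "jaw": the opening, from -1 (shut) to 1 (fully open). A call has 1 to 5 rows; each row shifts and turns the commanded pose from where the row before left it, along the tool's axes as they then stand; what a row does not reach is not made up. Full scale, the value 1, is 10 cm for a shift and 120 degrees for a turn. A row lasts 1/10 s, in which the tool goes at most 50 mm and 8.59 degrees, less where a joint would pass 70% of its speed; a pose out of reach is approached as far as the arm can. A call with a number of a shift or a turn outside -1 to 1 is refused whole. A call with a gripper value outside its range is refused whole. The fingers move at their own pace and stop on an object; "grip_force" is the grip in N (left out, the last holds). Time passes only in rows, so rows that do not move let the fingers close. It gives the time, the measured TCP pose, the force, the opening and the grip force at its end, in the units of the state.
- bot.state(): the state, without advancing time (a new reading comes with each control period).
- bot.read_camera(name): name is "side" or "top" or "wrist"; returns (picture, depth): 400x640x3 uint8, red, green, blue; 400x640 float32, m along the optical axis (not along the pixel's ray), 0 where there is no reading.
- bot.camera_info(name): a dict with "fx", "fy", "cx", "cy" (pixels), "xyz" and "attitude" of the camera in the world. Camera axes: x right, y down, z forward; pixel columns grow to the right and rows downward; lengths in m; the calibration is good to about 2 mm. The wrist camera is an equidistant fisheye: a pixel r from the principal point sees the ray r / f radians off the axis. A picture is of the moment at which its call begins: read the wrist's pose just before it. camera_info takes no time and is no camera call; for the wrist camera it gives the pose at the moment of the call.
- bot.hand_in(): hands the job in; it is judged then, once.
The state is a dict: "t": time; "joint_pos": joint angles; "joint_vel": joint speeds; "joint_torque": joint torques, N m; "position": TCP position; "eef_rot": TCP orientation; "force": force on the tool from outside, world axes, zero at the start; "torque": the same for the moment, N m; "width": finger opening in m; "finger_force": force on a finger pad.
Only numpy, scipy, OpenCV 4.12 (cv2) and the standard library are available. Lean on these libraries where they do the work, as an engineer would, in place of code of your own. Each camera call takes 0.05 s, during which the arm holds its last target. There are 200 camera calls.

TASK

Three dice have just been thrown and one of them has come to rest on a coaster, so it has to be thrown again. Make the call with the fingertips: point down at that die from straight above, two or three centimetres over it, for two full seconds, then point down in the same way at the mouth of the dice cup and finish still pointing there. Touch nothing, leave everything where it is, and do not point at either of the other two dice.

Things in the scene. Friction and masses are not known exactly. Their poses are not given: they have to be found in the camera images.
- die_a: one of three identical orange dice with white pips, 20 mm cubes, loose; origin at the centre of its underside, z up (top face at +20 mm); one of the three lies flat on a coaster, the other two lie on the table
- die_b: one of three identical orange dice with white pips, 20 mm cubes, loose; origin at the centre of its underside, z up (top face at +20 mm); one of the three lies flat on a coaster, the other two lie on the table
- die_c: one of three identical orange dice with white pips, 20 mm cubes, loose; origin at the centre of its underside, z up (top face at +20 mm); one of the three lies flat on a coaster, the other two lie on the table
- coaster_a: round blue-and-white ceramic coaster, 100 mm across, 8 mm thick, loose on the table; origin at the centre of its underside; one coaster carries a die, the other carries the tea glass
- coaster_b: round blue-and-white ceramic coaster, 100 mm across, 8 mm thick, loose on the table; origin at the centre of its underside; one coaster carries a die, the other carries the tea glass
- dice_cup: dark teal, ribbed silicone dice cup standing upright, mouth up, empty, loose; 95 mm high, 84 mm across at the rim, 72 mm at the foot, 4 mm wall; origin at the centre of its underside, so the centre of its mouth is 95 mm above it
- tea_glass: clear, slim-waisted, cut tea glass, empty, upright on a coaster; 90 mm high, 58 mm across at the rim (rim about 98 mm above the table); origin at the centre of its underside. A wooden caddy (right rear, 215 mm high) and a steel teapot (left rear, 240 mm) stand at least 100 mm clear of the dice, coasters, glass and cup
Mind the look-alikes: they are no part of the job. What is shaped like the coaster_b but green, purple or turquoise is not meant.

How it is judged:
On the way, in this order (a step that is already met when the one before it is completed fails the run):
1. the fingertips point straight down at the die on the coaster, just above it, and stay there (horizontal distance between the grasp point and die_a below 0.015 m and z of the grasp point in the frame of die_a between 0.04 and 0.085 m and angle between the grasp point's own z axis and vertical above 2.6 rad), for 1.5 s.
2. then the fingertips point straight down at the mouth of the dice cup, just above it, and stay there (horizontal distance between the grasp point and dice_cup below 0.025 m and z of the grasp point in the frame of dice_cup between 0.115 and 0.16 m and angle between the grasp point's own z axis and vertical above 2.6 rad), for 1 s.
At the end, for the whole second after the job is handed in: The tool still points straight down (within 30 degrees) at the dice cup: TCP within 25 mm of the cup's axis, 20 to 65 mm above its rim, after dwelling over the die (within 15 mm, 20 to 65 mm above its top). Dice, cup, glass and coasters are at rest within 5 mm of their starts (all of step 2 and distance of each of die_a, die_b, die_c, dice_cup, tea_glass, coaster_a, coaster_b from where it was at the start of the episode below 0.005 m and linear speed of each of die_a, die_b, die_c, dice_cup, tea_glass, coaster_a, coaster_b below 0.02 m/s); the robot touches nothing.
It fails at once if the robot touches something (contact force between any of the fingers, the arm and anything else above 0.3 N).
It fails at once if a die, the cup, the glass or a coaster is moved, lifted or carried (distance of any of die_a, die_b, die_c, dice_cup, tea_glass, coaster_a, coaster_b from where it was at the start of the episode above 0.005 m).
It fails at once if the robot points at one of the two dice that lie on the table (TCP within 12 mm of its centre and less than 50 mm above its top) ((horizontal distance between the grasp point and die_b below 0.012 m and z of the grasp point in the frame of die_b below 0.07 m) or (horizontal distance between the grasp point and die_c below 0.012 m and z of the grasp point in the frame of die_c below 0.07 m)).
It also fails if it takes over 38 s, if anything falls off the work surface, if the arm or the gripper's body presses on something with over 40 N, if the wrist force passes 120 N, or if a joint passes its speed limit or range.

## Working session

There is one attempt and no reset: what is moved stays moved. The work goes in short steps, Python scripts to look and compute and a tool call to move; the robot and the scene stay as the last step left them, time stands still between calls to the robot, and variables do not carry over. Pictures are saved under pics/ and viewed, at most 10 in all, crops included, and the job is handed in when it is done.

Besides the shell and the picture viewer there is one more tool, called after "Emit:" by a JSON object that holds its "op" and its "data". drive_tool: Moves the arm, as the interface text tells. Its arguments: {"type":"object","properties":{"motion":{"type":"array"},"grip_force":{"type":"number"}},"required":["motion"]}

```bash
mkdir -p pics; ls
python3 - <<'E'
from rig import bot
import cv2
s=bot.state();print(s['t'],s['position'],s['eef_rot'],s['width'])
import numpy as np
for n in("top","side"):
    p,d=bot.read_camera(n);print(n,bot.camera_info(n))
    cv2.imwrite(f'pics/{n}.png',p[...,::-1]);np.savez(f'{n}.npz',p=p,d=d)
E
```

```text
pics
0.0 [ 0.27998991 -0.55836523  0.22362128] [-6.02834873e-04  9.73119889e-01  2.30298262e-01 -1.72123967e-04] 0.09367502096738897
top {'fx': 431.18252350236247, 'fy': 431.18252350236247, 'cx': 314.83632738075994, 'cy': 206.16145499883586, 'xyz': array([0.39733875, 0.05050797, 0.90537184]), 'attitude': array([-0.04744783,  0.70770394, -0.70446415,  0.02518128])}
side {'fx': 462.03902824637913, 'fy': 462.03902824637913, 'cx': 318.8610286064333, 'cy': 191.65146562670427, 'xyz': array([0.43068614, 0.59432855, 0.6797967 ]), 'attitude': array([ 0.01708817, -0.03280649,  0.93940406, -0.34081043])}
```

View pics/top.png

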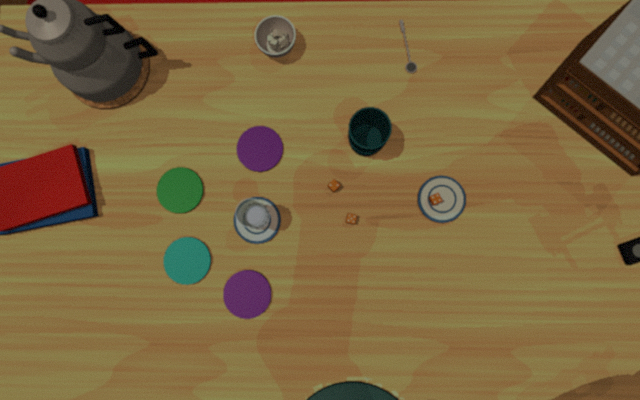

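View pics/side.png

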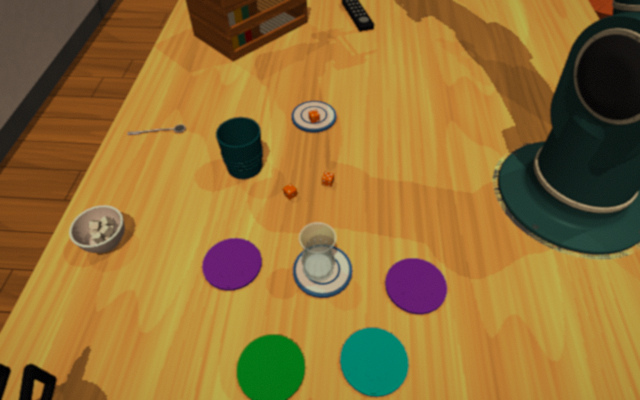

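The top view shows the die on a blue-and-white coaster at about (436,199), with the other dice at (335,185) and (351,218). The cup mouth is at about (370,130), the glass on its coaster at (257,219), and the caddy at upper right. The side view shows the same layout: die on coaster at (314,116), cup at (240,130).

```bash
cat > h.py <<'E'
import numpy as np,cv2
from scipy.spatial.transform import Rotation as R
def cast(ci,uv,z):
    uv=np.atleast_2d(uv).astype(float)
    r=np.c_[(uv[:,0]-ci['cx'])/ci['fx'],(uv[:,1]-ci['cy'])/ci['fy'],np.ones(len(uv))]
    w=R.from_quat(np.roll(ci['attitude'],-1)).apply(r)
    return ci['xyz']+w*((z-ci['xyz'][2])/w[:,2])[:,None]
def pts(ci,uv,d):
    r=np.c_[(uv[:,0]-ci['cx'])/ci['fx'],(uv[:,1]-ci['cy'])/ci['fy'],np.ones(len(uv))]
    return ci['xyz']+R.from_quat(np.roll(ci['attitude'],-1)).apply(r*d[:,None])
E
python3 - <<'E'
from rig import bot
from h import *
np.set_printoptions(precision=4,suppress=True)
for n in("top","side"):
    f=np.load(n+'.npz');p,d=f['p'],f['d'];ci=bot.camera_info(n)
    hsv=cv2.cvtColor(p,cv2.COLOR_RGB2HSV)
    m=cv2.inRange(hsv,(5,185,110),(16,255,255))
    m=cv2.morphologyEx(m,cv2.MORPH_CLOSE,np.ones((3,3)))
    k,l,st,c=cv2.connectedComponentsWithStats(m)
    for i in range(1,k):
        if 40<st[i,4]<400:
            v,u=np.where(l==i);P=pts(ci,np.c_[u,v],d[v,u])
            zt=np.percentile(P[:,2],90);top=P[P[:,2]>zt-.005]
            print(n,'die',c[i],st[i,4],'ztop',zt,'topc',np.median(top,0),'extent',np.ptp(top,axis=0),'cast z.018',cast(ci,c[i],.018)[0])
    # cup : dark teal
    m=cv2.inRange(hsv,(80,90,5),(105,255,110))
    k,l,st,c=cv2.connectedComponentsWithStats(m)
    for i in range(1,k):
        if st[i,4]>500:
            v,u=np.where(l==i);P=pts(ci,np.c_[u,v],d[v,u]);P=P[P[:,2]>.088]
            if len(P)>10:
                (x,y),r=cv2.minEnclosingCircle(P[:,:2].astype(np.float32));print(n,'cup?',c[i],st[i,4],len(P),'circ',x,y,r,P[:,2].max())
    if n=='top':
        v,u=np.mgrid[0:400,0:640];P=pts(ci,np.c_[u.ravel(),v.ravel()],d.ravel())
        print('table z',np.median(P[:,2]))
        q=P[(P[:,2]>.03)&(P[:,1]<-.28)];print('right tall',q.min(0),q.max(0))
        q=P[(P[:,2]>.012)&(np.hypot(P[:,0]-.45,P[:,1]+.15)<.2)];print('tall near',q.min(0),q.max(0))
        m=cv2.inRange(hsv,(0,0,120),(180,70,255));
        cs=cv2.findContours(m,cv2.RETR_EXTERNAL,cv2.CHAIN_APPROX_NONE)[0]
        for q in cs:
            if 500<cv2.contourArea(q)<3000:
                (x,y),r=cv2.minEnclosingCircle(q);print('white',x,y,r,cast(ci,(x,y),.008)[0])
s=bot.state();print(R.from_quat(np.roll(s['eef_rot'],-1)).as_matrix())
E
```

```text
top die [264.5   0.5] 92 ztop -0.7370239497878235 topc [ 1.4036  0.3099 -0.7391] extent [0.0114 0.1802 0.01  ] cast z.018 [0.9404 0.1916 0.018 ]
top die [349.   0.] 43 ztop -0.7385447176405179 topc [ 1.4024 -0.0115 -0.741 ] extent [0.0049 0.165  0.0069] cast z.018 [0.9391 0.0073 0.018 ]
top die [183.   2.] 43 ztop -0.738494536328677 topc [ 1.4023  0.6457 -0.7412] extent [0.0064 0.1671 0.0097] cast z.018 [0.9392 0.3716 0.018 ]
top die [333.913 184.913] 69 ztop 0.022035787940606722 topc [0.5328 0.0393 0.0199] extent [0.0213 0.0228 0.0056] cast z.018 [0.5333 0.0394 0.018 ]
top die [434.7674 198.7907] 43 ztop 0.029397177691418606 topc [ 0.5033 -0.1656  0.0283] extent [0.114  0.2244 0.8796] cast z.018 [ 0.5048 -0.1678  0.018 ]
top cup? [368.9148 131.2557] 1314 239 circ 0.5353377461433411 0.009564170613884926 0.14404484629631042 0.9053718421916823
table z 8.047699835544986e-05
right tall [ 0.5584 -0.5729  0.0302] [ 0.8546 -0.3793  0.1792]
tall near [ 0.4524 -0.2052  0.0121] [0.6321 0.0351 0.0984]
white 441.3647766113281 198.90240478515625 21.052478790283203 [ 0.5058 -0.1838  0.008 ]
side d
[... 2545 characters left out ...]
 -0.0001] extent [0.0109 0.054  0.0063] cast z.018 [0.1442 0.3157 0.018 ]
side die [136.     345.6984] 63 ztop 0.001741238047637129 topc [0.7316 0.3482 0.0005] extent [0.3029 0.2669 0.6819] cast z.018 [0.7236 0.3539 0.018 ]
side die [554.0385 375.4135] 104 ztop 0.0008731365627489996 topc [ 0.1176  0.3467 -0.0003] extent [0.0067 0.0532 0.0048] cast z.018 [0.1259 0.3546 0.018 ]
side cup? [578.7468 173.333 ] 13832 6943 circ 0.22299355268478394 0.296151727437973 0.363480806350708 0.6797966969748936
side cup? [240.5875 146.6625] 2056 292 circ 0.5394408106803894 0.264383465051651 0.3475065529346466 0.6797966969748936
[[ 0.8939  0.4483 -0.0005]
 [ 0.4483 -0.8939  0.0009]
 [-0.0001 -0.0011 -1.    ]]
```

Run:
```python
from rig import bot
from h import *
np.set_printoptions(precision=4,suppress=True)
for n in("top","side"):
    f=np.load(n+'.npz');d=f['d'];ci=bot.camera_info(n)
    v,u=np.where(d>0);P=pts(ci,np.c_[u,v],d[v,u])
    q=P[(np.hypot(P[:,0]-.504,P[:,1]+.175)<.045)&(P[:,2]>.022)&(P[:,2]<.035)]
    print(n,'die top',len(q),q.mean(0),np.ptp(q,axis=0),cv2.minAreaRect(q[:,:2].astype(np.float32)))
    q=P[(np.hypot(P[:,0]-.635,P[:,1]+.025)<.12)&(P[:,2]>.088)&(P[:,2]<.105)]
    A=np.c_[2*q[:,:2],np.ones(len(q))];s=np.linalg.lstsq(A,(q[:,:2]**2).sum(1),rcond=None)[0]
    print(n,'rim',len(q),'enclose',cv2.minEnclosingCircle(q[:,:2].astype(np.float32)),'fit',s[:2],np.sqrt(s[2]+s[0]**2+s[1]**2),q[:,2].mean())
    q=P[(np.hypot(P[:,0]-.504,P[:,1]+.175)<.07)&(P[:,2]>.005)&(P[:,2]<.035)]
    print(n,'coaster',cv2.minEnclosingCircle(q[:,:2].astype(np.float32)))
    if n=='top':
        for y in(-.2,-.25,-.3,-.35,-.4,-.45,-.5,-.55):
            q=P[(abs(P[:,1]-y)<.025)&(P[:,2]>.03)];print(y,len(q) and (q[:,0].min(),q[:,2].max()))
```

```text
top die top 96 [ 0.5038 -0.1661  0.0276] [0.0229 0.0233 0.0092] ((0.5038444995880127, -0.16617068648338318), (0.01904314011335373, 0.019583700224757195), 26.640567779541016)
top rim 340 enclose ((0.6329626441001892, -0.027307605370879173), 0.04197065532207489) fit [ 0.6323 -0.0272] 0.039536234953763225 0.09377586801767793
top coaster ((0.5060417056083679, -0.18360178172588348), 0.050119176506996155)
-0.2 0
-0.25 0
-0.3 0
-0.35 0
-0.4 (np.float64(0.6864104431488941), np.float64(0.17880632724485168))
-0.45 (np.float64(0.6412846047087051), np.float64(0.1788303735303537))
-0.5 (np.float64(0.5996335158321622), np.float64(0.1792321480850757))
-0.55 (np.float64(0.5583610931350036), np.float64(0.08971674643190086))
side die top 76 [ 0.5051 -0.1658  0.0272] [0.0224 0.0218 0.009 ] ((0.5054534673690796, -0.1671431064605713), (0.020230142399668694, 0.019376298412680626), 20.10365104675293)
side rim 422 enclose ((0.6342836618423462, -0.028678057715296745), 0.04338264837861061) fit [ 0.6334 -0.0275] 0.03969043060159669 0.09342932598973443
side coaster ((0.5078189969062805, -0.1841690093278885), 0.05226864293217659)
```

Both views agree. The die to be rethrown is at (0.5045, -0.1665) with its top at z 0.028, and it measures 20 mm square. The cup axis is at (0.6335, -0.028) with its rim at z 0.095. I'll travel high with the jaws closing.

Emit:
{"op": "drive_tool", "data": {"motion": [{"xyz": [0.15, -0.1, 0], "yaw": 0, "jaw": -1}, {"xyz": [0.25, -0.17, 0], "yaw": 0, "jaw": -1}, {"xyz": [0.25, -0.17, 0], "yaw": 0, "jaw": -1}, {"xyz": [0.25, -0.17, 0], "yaw": 0, "jaw": -1}, {"xyz": [0.25, -0.17, 0], "yaw": 0, "jaw": -1}]}}

```text
t: 0.6
position: [0.3487, -0.4354, 0.2241]
eef_rot: [-0.0, 0.973, 0.231, -0.0]
force: [0.1, 0.2, -0.5]
width: 0.0574
finger_force: 0.0
```

Emit:
{"op": "drive_tool", "data": {"motion": [{"xyz": [0.25, -0.17, 0], "yaw": 0, "jaw": -1}, {"xyz": [0.25, -0.17, 0], "yaw": 0, "jaw": -1}, {"xyz": [0.25, -0.17, 0], "yaw": 0, "jaw": -1}, {"xyz": [0.25, -0.17, 0], "yaw": 0, "jaw": -1}, {"xyz": [0.25, -0.17, 0], "yaw": 0, "jaw": -1}]}}

```text
t: 1.1
position: [0.4221, -0.3034, 0.2242]
eef_rot: [-0.0, 0.973, 0.231, -0.0]
force: [1.3, 0.1, 0.3]
width: 0.0173
finger_force: 0.0
```

Emit:
{"op": "drive_tool", "data": {"motion": [{"xyz": [0.25, -0.17, 0], "yaw": 0, "jaw": -1}, {"xyz": [0.25, -0.17, 0], "yaw": 0, "jaw": -1}, {"xyz": [0.25, -0.17, 0], "yaw": 0, "jaw": -1}, {"xyz": [0.15, -0.1, 0], "yaw": 0, "jaw": -1}, {"xyz": [0, 0, 0], "yaw": 0, "jaw": -1}]}}

```text
t: 1.6
position: [0.4757, -0.2074, 0.2242]
eef_rot: [-0.0, 0.973, 0.232, 0.0]
force: [-0.9, 0.2, 0.3]
width: 0.0005
finger_force: 0.0
```

```bash
cat > go.py <<'E'
import sys
from rig import bot
from h import *
np.set_printoptions(precision=4,suppress=True)
s=bot.state();M=R.from_quat(np.roll(s['eef_rot'],-1)).as_matrix()
print(s['t'],s['position'],s['width'],M[:,2],s['force'])
for n,t in dict(die=(.5045,-.1665,.073),cup=(.6335,-.028,.14)).items(): print(n,'shift (units of 10cm)',M.T@(np.array(t)-s['position'])*10)
E
python3 go.py
```

```text
1.6 [ 0.4757 -0.2074  0.2242] 0.0005269429285603238 [ 0.0001  0.0007 -1.    ] [-0.8859  0.2127  0.3081]
die shift (units of 10cm) [ 0.4413 -0.2337  1.5121]
cup shift (units of 10cm) [ 2.2183 -0.8865  0.8432]
```

Emit:
{"op": "drive_tool", "data": {"motion": [{"xyz": [0.22, -0.12, 0.1], "yaw": 0, "jaw": -1}, {"xyz": [0.22, -0.11, 0.2], "yaw": 0, "jaw": -1}, {"xyz": [0, 0, 0.25], "yaw": 0, "jaw": -1}, {"xyz": [0, 0, 0.2], "yaw": 0, "jaw": -1}, {"xyz": [0, 0, 0.1], "yaw": 0, "jaw": -1}]}}

```text
t: 2.1
position: [0.5026, -0.1703, 0.1376]
eef_rot: [-0.001, 0.973, 0.23, -0.001]
force: [0.1, 0.5, 0.2]
width: 0.0005
finger_force: 0.0
```

```bash
python3 go.py
python3 - <<'E'
from rig import bot
import cv2
p,d=bot.read_camera("side");cv2.imwrite('pics/s2.png',cv2.resize(p[60:260,180:460],None,fx=2.5,fy=2.5)[...,::-1])
E
```

```text
2.1 [ 0.5026 -0.1703  0.1376] 0.0004978153939994472 [-0.0023  0.0005 -1.    ] [0.07   0.4659 0.182 ]
die shift (units of 10cm) [ 0.0353 -0.0244  0.6459]
cup shift (units of 10cm) [ 1.8079 -0.6856 -0.0264]
```

View pics/s2.png

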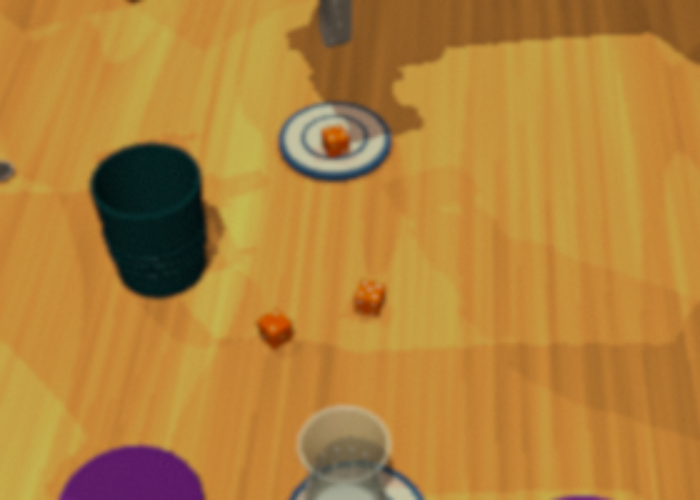

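The side crop shows the closed fingertips at about (337,45), directly above the die at (336,140), with nothing disturbed. I'll descend the rest and dwell.

Emit:
{"op": "drive_tool", "data": {"motion": [{"xyz": [0.03, -0.02, 0.15], "yaw": 0, "jaw": -1}, {"xyz": [0, 0, 0.2], "yaw": 0, "jaw": -1}, {"xyz": [0, 0, 0.15], "yaw": 0, "jaw": -1}, {"xyz": [0, 0, 0.07], "yaw": 0, "jaw": -1}, {"xyz": [0, 0, 0], "yaw": 0, "jaw": -1}]}}

```text
t: 2.65
position: [0.5053, -0.1673, 0.0822]
eef_rot: [-0.0, 0.973, 0.23, -0.0]
force: [0.1, -0.3, 0.5]
width: 0.0005
finger_force: 0.0
```

Emit:
{"op": "drive_tool", "data": {"motion": [{"xyz": [0, 0, 0], "yaw": 0, "jaw": -1}, {"xyz": [0, 0, 0], "yaw": 0, "jaw": -1}, {"xyz": [0, 0, 0], "yaw": 0, "jaw": -1}, {"xyz": [0, 0, 0], "yaw": 0, "jaw": -1}, {"xyz": [0, 0, 0], "yaw": 0, "jaw": -1}]}}

```text
t: 3.15
position: [0.5056, -0.1671, 0.0824]
eef_rot: [0.0, 0.973, 0.23, 0.0]
force: [0.6, -0.1, 0.6]
width: 0.0003
finger_force: 0.0
```

```bash
python3 go.py
python3 - <<'E'
from rig import bot
import cv2
p,d=bot.read_camera("side");cv2.imwrite('pics/s3.png',cv2.resize(p[60:260,180:460],None,fx=2.5,fy=2.5)[...,::-1])
E
```

```text
3.15 [ 0.5056 -0.1671  0.0824] 0.0002624659030418015 [ 0.0002 -0.     -1.    ] [ 0.5707 -0.0746  0.555 ]
die shift (units of 10cm) [-0.007  -0.0106  0.0944]
cup shift (units of 10cm) [ 1.767  -0.6703 -0.5754]
```

View pics/s3.png

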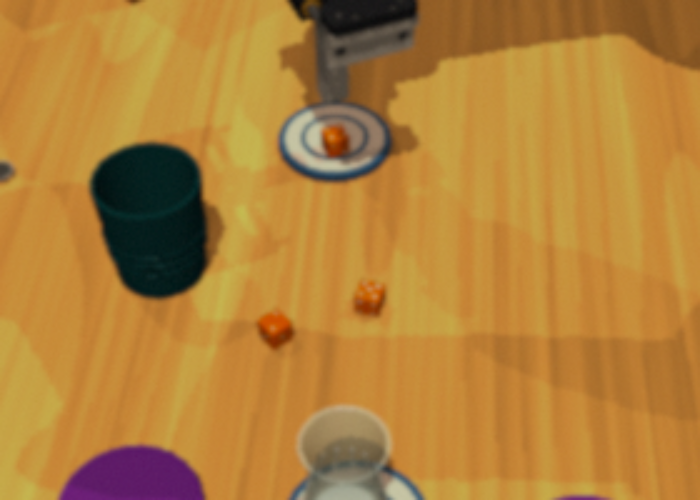

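The fingertips at (333,95) hang directly above the die at (335,140), about 35 mm over it. I'll lower them 9 mm and hold for more than two seconds.

Emit:
{"op": "drive_tool", "data": {"motion": [{"xyz": [-0.01, -0.01, 0.05], "yaw": 0, "jaw": -1}, {"xyz": [0, 0, 0.04], "yaw": 0, "jaw": -1}, {"xyz": [0, 0, 0], "yaw": 0, "jaw": -1}, {"xyz": [0, 0, 0], "yaw": 0, "jaw": -1}, {"xyz": [0, 0, 0], "yaw": 0, "jaw": -1}]}}

```text
t: 3.7
position: [0.5043, -0.1666, 0.0733]
eef_rot: [-0.0, 0.973, 0.23, -0.0]
force: [-0.3, 0.8, -0.2]
width: 0.0004
finger_force: 0.0
```

Emit:
{"op": "drive_tool", "data": {"motion": [{"xyz": [0, 0, 0], "yaw": 0, "jaw": -1}, {"xyz": [0, 0, 0], "yaw": 0, "jaw": -1}, {"xyz": [0, 0, 0], "yaw": 0, "jaw": -1}, {"xyz": [0, 0, 0], "yaw": 0, "jaw": -1}, {"xyz": [0, 0, 0], "yaw": 0, "jaw": -1}]}}

```text
t: 4.2
position: [0.5042, -0.1666, 0.0733]
eef_rot: [-0.0, 0.973, 0.23, 0.0]
force: [-0.2, -0.7, 0.7]
width: 0.0005
finger_force: 0.0
```

Emit:
{"op": "drive_tool", "data": {"motion": [{"xyz": [0, 0, 0], "yaw": 0, "jaw": -1}, {"xyz": [0, 0, 0], "yaw": 0, "jaw": -1}, {"xyz": [0, 0, 0], "yaw": 0, "jaw": -1}, {"xyz": [0, 0, 0], "yaw": 0, "jaw": -1}, {"xyz": [0, 0, 0], "yaw": 0, "jaw": -1}]}}

```text
t: 4.7
position: [0.5042, -0.1666, 0.0732]
eef_rot: [-0.0, 0.973, 0.23, -0.0]
force: [0.5, -0.3, -0.3]
width: 0.0004
finger_force: 0.0
```

Emit:
{"op": "drive_tool", "data": {"motion": [{"xyz": [0, 0, 0], "yaw": 0, "jaw": -1}, {"xyz": [0, 0, 0], "yaw": 0, "jaw": -1}, {"xyz": [0, 0, 0], "yaw": 0, "jaw": -1}, {"xyz": [0, 0, 0], "yaw": 0, "jaw": -1}, {"xyz": [0, 0, 0], "yaw": 0, "jaw": -1}]}}

```text
t: 5.2
position: [0.5042, -0.1666, 0.0732]
eef_rot: [-0.0, 0.973, 0.23, -0.0]
force: [0.4, -0.6, 0.5]
width: 0.0004
finger_force: 0.0
```

Emit:
{"op": "drive_tool", "data": {"motion": [{"xyz": [0, 0, 0], "yaw": 0, "jaw": -1}, {"xyz": [0, 0, 0], "yaw": 0, "jaw": -1}, {"xyz": [0, 0, 0], "yaw": 0, "jaw": -1}, {"xyz": [0, 0, 0], "yaw": 0, "jaw": -1}, {"xyz": [0, 0, 0], "yaw": 0, "jaw": -1}]}}

```text
t: 5.7
position: [0.5042, -0.1666, 0.0732]
eef_rot: [-0.0, 0.973, 0.23, -0.0]
force: [0.3, 0.5, -0.0]
width: 0.0003
finger_force: 0.0
```

```bash
python3 go.py
```

```text
5.7 [ 0.5042 -0.1666  0.0732] 0.0002988171565578146 [-0.0001  0.0001 -1.    ] [ 0.336   0.5262 -0.0222]
die shift (units of 10cm) [0.0033 0.0003 0.0023]
cup shift (units of 10cm) [ 1.7773 -0.6596 -0.6677]
```

The hold lasted well over 2 s. Next I'll rise 12 cm, cross to the cup, and come down.

Emit:
{"op": "drive_tool", "data": {"motion": [{"xyz": [0, 0, -0.15], "yaw": 0, "jaw": -1}, {"xyz": [0, 0, -0.3], "yaw": 0, "jaw": -1}, {"xyz": [0, 0, -0.3], "yaw": 0, "jaw": -1}, {"xyz": [0, 0, -0.3], "yaw": 0, "jaw": -1}, {"xyz": [0, 0, -0.15], "yaw": 0, "jaw": -1}]}}

```text
t: 6.2
position: [0.5049, -0.1668, 0.1958]
eef_rot: [0.001, 0.973, 0.23, 0.001]
force: [0.1, 0.4, -0.2]
width: 0.0002
finger_force: 0.0
```

Emit:
{"op": "drive_tool", "data": {"motion": [{"xyz": [0.16, -0.06, 0], "yaw": 0, "jaw": -1}, {"xyz": [0.25, -0.09, 0], "yaw": 0, "jaw": -1}, {"xyz": [0.25, -0.09, 0], "yaw": 0, "jaw": -1}, {"xyz": [0.25, -0.09, 0], "yaw": 0, "jaw": -1}, {"xyz": [0.25, -0.09, 0], "yaw": 0, "jaw": -1}]}}

```text
t: 6.7
position: [0.5897, -0.0763, 0.1932]
eef_rot: [-0.0, 0.973, 0.23, -0.0]
force: [0.7, -0.8, -0.7]
width: 0.0004
finger_force: 0.0
```

Emit:
{"op": "drive_tool", "data": {"motion": [{"xyz": [0.25, -0.1, 0], "yaw": 0, "jaw": -1}, {"xyz": [0.25, -0.1, 0], "yaw": 0, "jaw": -1}, {"xyz": [0.12, -0.04, 0], "yaw": 0, "jaw": -1}, {"xyz": [0, 0, 0], "yaw": 0, "jaw": -1}, {"xyz": [0, 0, 0], "yaw": 0, "jaw": -1}]}}

```text
t: 7.2
position: [0.6332, -0.0288, 0.193]
eef_rot: [0.0, 0.973, 0.23, -0.0]
force: [-0.1, -0.6, 0.5]
width: 0.0008
finger_force: 0.0
```

```bash
python3 go.py
```

```text
7.2 [ 0.6332 -0.0288  0.193 ] 0.000771989269089086 [-0.0006 -0.0004 -1.    ] [-0.1334 -0.6247  0.5281]
die shift (units of 10cm) [-1.7666  0.6545  1.2014]
cup shift (units of 10cm) [ 0.0065 -0.0063  0.5301]
```

Emit:
{"op": "drive_tool", "data": {"motion": [{"xyz": [0, 0, 0.1], "yaw": 0, "jaw": -1}, {"xyz": [0, 0, 0.2], "yaw": 0, "jaw": -1}, {"xyz": [0, 0, 0.15], "yaw": 0, "jaw": -1}, {"xyz": [0, 0, 0.08], "yaw": 0, "jaw": -1}, {"xyz": [0, 0, 0], "yaw": 0, "jaw": -1}]}}

```text
t: 7.7
position: [0.633, -0.0282, 0.1389]
eef_rot: [-0.0, 0.973, 0.23, -0.001]
force: [0.6, -0.1, -0.4]
width: 0.0006
finger_force: 0.0
```

Emit:
{"op": "drive_tool", "data": {"motion": [{"xyz": [0, 0, 0], "yaw": 0, "jaw": -1}, {"xyz": [0, 0, 0], "yaw": 0, "jaw": -1}, {"xyz": [0, 0, 0], "yaw": 0, "jaw": -1}, {"xyz": [0, 0, 0], "yaw": 0, "jaw": -1}, {"xyz": [0, 0, 0], "yaw": 0, "jaw": -1}]}}

```text
t: 8.2
position: [0.6338, -0.0279, 0.1405]
eef_rot: [0.0, 0.973, 0.23, 0.0]
force: [0.2, -0.0, 0.5]
width: 0.0003
finger_force: 0.0
```

Emit:
{"op": "drive_tool", "data": {"motion": [{"xyz": [0, 0, 0], "yaw": 0, "jaw": -1}, {"xyz": [0, 0, 0], "yaw": 0, "jaw": -1}, {"xyz": [0, 0, 0], "yaw": 0, "jaw": -1}, {"xyz": [0, 0, 0], "yaw": 0, "jaw": -1}, {"xyz": [0, 0, 0], "yaw": 0, "jaw": -1}]}}

```text
t: 8.7
position: [0.6337, -0.0279, 0.1402]
eef_rot: [-0.0, 0.973, 0.23, -0.0]
force: [-0.1, 0.7, -0.7]
width: 0.0003
finger_force: 0.0
```

Emit:
{"op": "drive_tool", "data": {"motion": [{"xyz": [0, 0, 0], "yaw": 0, "jaw": -1}, {"xyz": [0, 0, 0], "yaw": 0, "jaw": -1}, {"xyz": [0, 0, 0], "yaw": 0, "jaw": -1}, {"xyz": [0, 0, 0], "yaw": 0, "jaw": -1}, {"xyz": [0, 0, 0], "yaw": 0, "jaw": -1}]}}

```text
t: 9.2
position: [0.6337, -0.0279, 0.1402]
eef_rot: [-0.0, 0.973, 0.23, -0.0]
force: [0.7, 0.0, -0.9]
width: 0.0003
finger_force: 0.0
```

```bash
python3 go.py
python3 - <<'E'
from rig import bot
import cv2
p,d=bot.read_camera("side");cv2.imwrite('pics/s4.png',cv2.resize(p[60:260,180:460],None,fx=2.5,fy=2.5)[...,::-1])
E
```

```text
9.2 [ 0.6337 -0.0279  0.1402] 0.000282370895315151 [-0.      0.0001 -1.    ] [ 0.6947  0.0245 -0.8568]
die shift (units of 10cm) [-1.7767  0.6602  0.6724]
cup shift (units of 10cm) [-0.0027  0.0003  0.0025]
```

View pics/s4.png

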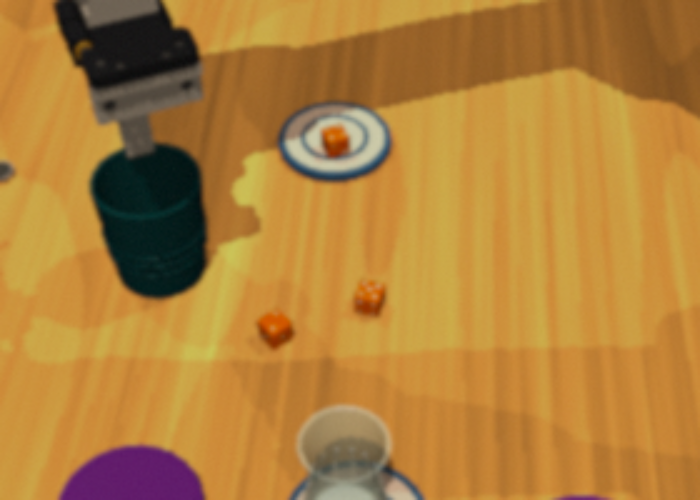

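The fingertips at (140,155) hang about 26 mm over the centre of the cup mouth, centred near (147,180). The dice, coaster and glass have not moved, so I'm handing in.

```bash
python3 -c "
from rig import bot
print(bot.hand_in())"
```

```text
the job is handed in; nothing more can be done
None
```

The job is handed in: the fingertips pointed at the die on the coaster for over two seconds, then at the cup's mouth, where they still are. The camera showed nothing touched or moved, but hand-in returned no verdict.

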